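Feel along a moulded edge strip for burrs

TASK

Check the wavy blue edge strip for burrs by touch: with the gripper shut, come down on the end of the strip beside the green disc and run the fingertips lightly along its whole crest to the end beside the red disc, without lifting off on the way. The strip floats on springs: keep it slightly pressed, but never push it down to its stop. Finish with the fingertips still resting lightly on the red-disc end, and leave the discs and everything else where they are.

Things in the scene. Friction and masses are not known exactly. Their poses are not given: they have to be found in the camera images.
- cradle: fixed inspection cradle: bare aluminium plate 110 x 390 x 12 mm lying on the worktop; origin at the centre of its underside, y along its length, z up. The wavy blue strip stands over it on three sprung pins; plate top is 12 mm above the worktop.
- strip (a joint): how far the whole blue strip is pushed down, m: 0 at rest, 0.012 at its lower stop. It is sprung straight up and moves as one piece: about 0.6 N starts it moving and about 5.4 N puts it on the stop (0.4 N per mm); it comes back up when let go.
- green_disc: loose green disc magnet, 28 mm across, 12 mm high, lying on the plate 30 mm beyond one end of the strip: marks where to begin. Origin at the centre of its underside.
- red_disc: loose red disc magnet, same size, beyond the other end of the strip: marks where to finish. Origin at the centre of its underside. Which of the two ends has which disc varies.
- seg1: section 1 of 7 of the blue strip (an S-shaped rounded rib, 10 mm wide, 280 mm long in all, its crest level and 50 mm above the worktop at rest). Origin on the crest line at the middle of this 40 mm section; it sinks with the strip. Axes as the cradle's. End section on the cradle's +y side.
- seg2: section 2 of 7 of the blue strip (an S-shaped rounded rib, 10 mm wide, 280 mm long in all, its crest level and 50 mm above the worktop at rest). Origin on the crest line at the middle of this 40 mm section; it sinks with the strip. Axes as the cradle's.
- seg3: section 3 of 7 of the blue strip (an S-shaped rounded rib, 10 mm wide, 280 mm long in all, its crest level and 50 mm above the worktop at rest). Origin on the crest line at the middle of this 40 mm section; it sinks with the strip. Axes as the cradle's.
- seg4: section 4 of 7 of the blue strip (an S-shaped rounded rib, 10 mm wide, 280 mm long in all, its crest level and 50 mm above the worktop at rest). Origin on the crest line at the middle of this 40 mm section; it sinks with the strip. Axes as the cradle's.
- seg5: section 5 of 7 of the blue strip (an S-shaped rounded rib, 10 mm wide, 280 mm long in all, its crest level and 50 mm above the worktop at rest). Origin on the crest line at the middle of this 40 mm section; it sinks with the strip. Axes as the cradle's.
- seg6: section 6 of 7 of the blue strip (an S-shaped rounded rib, 10 mm wide, 280 mm long in all, its crest level and 50 mm above the worktop at rest). Origin on the crest line at the middle of this 40 mm section; it sinks with the strip. Axes as the cradle's.
- seg7: section 7 of 7 of the blue strip (an S-shaped rounded rib, 10 mm wide, 280 mm long in all, its crest level and 50 mm above the worktop at rest). Origin on the crest line at the middle of this 40 mm section; it sinks with the strip. Axes as the cradle's. End section on the cradle's -y side.
- test_bar0: loose white plastic test bar 10 x 80 x 8 mm lying behind the cradle; origin at the centre of its underside. Not to be moved.
- load_weight: loose round steel slotted weight, 46 mm across, 28 mm high, standing behind the cradle; origin at the centre of its underside. Not to be moved.
- dish_lid: loose clear shallow dish, 81 mm across, 18 mm high, on the worktop to the right; origin at the centre of its underside. Not to be moved.
- jar_yellow: loose sample jar with a yellow cap, 54 mm across, 75 mm high, on the worktop to the left; origin at the centre of its underside. Not to be moved.

How it is judged:
By the outcome, as a careful person would: the job done as asked, in the order asked, and still so for the second after the job is handed in, while the arm keeps its last pose, push and grip.
It also fails if it takes over 42 s, if anything falls off the work surface, if the arm or the gripper's body presses on something with over 40 N, if the wrist force passes 120 N, or if a joint passes its speed limit or range.

ROBOT

A 6-joint arm with a two-finger parallel gripper is mounted at the origin on a cart in front of the work surface, level with it; the furniture and walls round the work are solid. World frame = base frame: x ahead of the robot, y to its left, z up, the work surface at z = 0. Lengths are in m, angles in rad, forces in N, time in s.
With the tool pointing down it reaches from about 0.3 to 0.775 m from the base axis. Payload 14.6 kg.
Tool frame: the origin (TCP) lies midway between the tips of the shut fingers; the grasp point (between the pads) lies behind it (robot.hold_point_z is the x of the grasp point in the tool frame, in m); x points along the fingers, z is the direction in which the jaws open and shut, and the axes are right-handed (so a half turn about x gives the same grasp; the last joint's range is limited). The gripper opens to 85 mm and grips with 20 to 120 N. Pads are 22 mm wide; open, the fingers measure 114 mm over their backs; the gripper's body (76 mm by 85 mm) begins 54 mm behind the grasp point. The pads swing forward as they close: fully open they stand 13 mm farther back than shut.
Start: joints at [1.275, 0.3, 1.521, -0, 1.321, -0.067], TCP at [0.125, 0.536, 0.231] pointing down, gripper open.
Joint ranges: [-3.03, 3.03], [-0.79, 2.21], [0.23, 2.52], [-1.04, 4.18], [0, 3.07], [-2.55, 2.55]. Speed limits (rad/s): [2.22, 2.22, 2.57, 3.14, 3.14, 3.14].

INTERFACE

Orientations are given as a rotation vector (axis times angle).
In Python, from station import robot gives the robot as it stands.
- The arm moves only by the tool play_rows, never from a script. Its argument "commands" is a list of rows, each a list of 3 entries, a list of its own where there are three numbers: the turn, a rotation vector about the tool's x, y, z in degrees, then the shift along the tool's x, y, z in cm, then the opening, from 0 (shut) to 1 (fully open). A call has exactly 5 rows; each row shifts and turns the commanded pose from where the row before left it, along the tool's axes as they then stand; what a row does not reach is not made up. A row lasts 1/12 s, in which the tool goes at most 41.7 mm and 7.16 degrees, less where a joint would pass 70% of its speed; a pose out of reach is approached as far as the arm can. A call with a gripper value outside its range is refused whole. The fingers move at their own pace and stop on an object; "squeeze" is the grip in N (left out, the last holds). Time passes only in rows, so rows that do not move let the fingers close, or fill a call up. It gives the time, the measured TCP pose, the force and the opening at its end, in the units of the state.
- robot.get_obs(): the state, without advancing time (a new reading comes with each control period).
- robot.read_camera(name): name is "side" or "top" or "wrist"; returns a dict with "color" (480x640x3 uint8, red, green, blue), "range_z" (480x640 float32, m along the optical axis (not along the pixel's ray), 0 where there is no reading), "fx", "fy", "cx", "cy" (pixels), "R" (3x3) and "t" (3): a world point X has camera coordinates R X + t. Camera axes: x right, y down, z forward; pixel columns grow to the right and rows downward; lengths in m; the calibration is good to about 2 mm. A picture is of the moment at which its call begins.
- robot.job_done(): hands the job in, once; it reports no verdict.
The state is a dict: "time_s": time; "joints": joint angles; "joint_velocities": joint speeds; "joint_torque": joint torques, N m; "position": TCP position; "ee_rot": TCP orientation; "wrist_force": force on the tool from outside, world axes, zero at the start; "moment": the same for the moment, N m; "finger_gap": opening from 0.0 (shut) to 1.0 (fully open).
Only numpy, scipy, OpenCV 4.12 (cv2) and the standard library are available. Lean on these libraries where they do the work, as an engineer would, in place of code of your own. Each camera call takes 0.05 s, during which the arm holds its last target. There are 200 camera calls.

## Working session

There is one attempt and no reset: what is moved stays moved. The work goes in short steps, Python scripts to look and compute and a tool call to move; the robot and the scene stay as the last step left them, time stands still between calls to the robot, and variables do not carry over. Pictures are saved under pics/ and viewed, about 8 in all and at most 12, crops included, and the job is handed in when it is done.

Besides the shell and the picture viewer there is one more tool, called after "Request:" as name(argument=value, ...), one argument or row to a line, values as JSON. play_rows: Moves the arm, as the interface text tells. Its arguments: {"type":"object","properties":{"commands":{"type":"array"},"squeeze":{"type":"number"}},"required":["commands"]}

```bash
mkdir -p pics; ls; cat > h.py <<'E'
import numpy as np, cv2
from station import robot
from scipy.spatial.transform import Rotation as Ro
def cloud(c):
    z=c["range_z"]; v,u=np.mgrid[:480,:640]
    P=np.stack([(u-c["cx"])/c["fx"]*z,(v-c["cy"])/c["fy"]*z,z],-1)
    W=(P-np.array(c["t"]))@np.array(c["R"]); W[z==0]=np.nan
    return W
E
python3 - <<'E'
from h import *
print(robot.get_obs(), robot.hold_point_z)
c=robot.read_camera("top"); cv2.imwrite("pics/top.png",c["color"][...,::-1])
W=cloud(c); np.savez("top.npz",W=W,C=c["color"])
E
```

```text
pics
{'time_s': 0.0, 'joints': array([ 1.27537381e+00,  3.00444517e-01,  1.52158897e+00,  3.48835530e-06,
        1.32071417e+00, -6.65908360e-02]), 'joint_velocities': array([ 0.00156737,  0.00125888,  0.00014413, -0.00027102, -0.00054897,
        0.00145443]), 'joint_torque': array([ 2.52032718e-03, -5.43494010e+01, -3.61796522e+01,  2.44193785e-05,
        4.00599005e-03, -6.37822586e-05]), 'position': array([0.12468899, 0.53543314, 0.23073256]), 'ee_rot': array([-1.03967937,  1.30976915,  1.03858708]), 'wrist_force': array([-0.04501938, -0.06546428,  0.38315865]), 'moment': array([-0.04629092, -0.01595378, -0.01332633]), 'finger_gap': 0.9985498656392189} -0.0187
```

View pics/top.png

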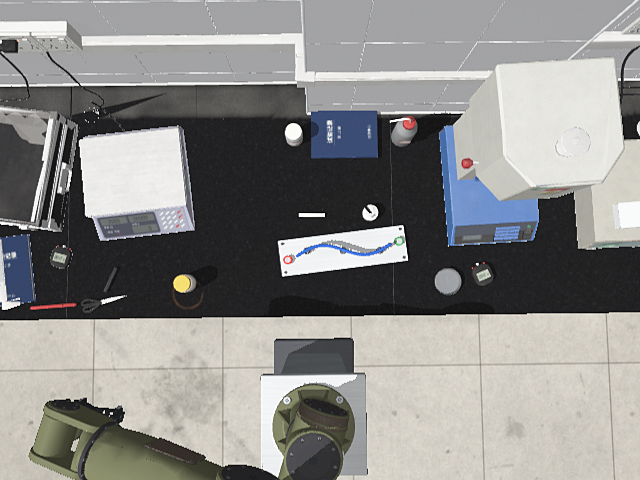

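The top view shows the cradle with the blue strip at about (290–400, 240–260). The green disc is on the right at (400,241) and the red disc on the left at (289,259). The jar with the yellow cap is at (184,283).

```bash
cat > m.py <<'E'
from h import *
def meas(W,C):
    h=cv2.cvtColor(C,cv2.COLOR_RGB2HSV).astype(int); H,S,V=h[...,0],h[...,1],h[...,2]
    box=(W[...,0]>.3)&(W[...,0]<.8)&(abs(W[...,1])<.3)
    for n,m in dict(green=(H>45)&(H<85),red=(H<8)|(H>172)).items():
        m=m&(S>90)&box&(W[...,2]>.005)&(W[...,2]<.06); p=W[m]; print(n,len(p),np.median(p,0).round(4), (p.min(0)+p.max(0)).round(4)/2)
    b=(H>98)&(H<125)&(S>110)&box&(W[...,2]>.040)&(W[...,2]<.06)
    return W[b]
E
python3 - <<'E'
from m import *
d=np.load("top.npz"); p=meas(d["W"],d["C"]); print(len(p),p.min(0),p.max(0))
c=robot.read_camera("side"); cv2.imwrite("pics/side.png",c["color"][...,::-1]); W=cloud(c); np.savez("side.npz",W=W,C=c["color"])
q=meas(W,c["color"]); print(len(q))
for P in (p,q):
  for y in np.arange(-.2,.2,.02):
    s=P[abs(P[:,1]-y)<.006]
    if len(s): print(round(y,2),len(s),s.mean(0).round(4),np.ptp(s[:,0]).round(4),s[:,2].max().round(4))
E
```

```text
green 31 [ 0.5522 -0.266   0.023 ] [ 0.553   -0.2674   0.02325]
red 34 [0.5005 0.0703 0.0227] [0.50065 0.0708  0.01985]
264 [ 0.50761243 -0.2380729   0.04173573] [0.54392044 0.04356769 0.05982721]
green 83 [ 0.5457 -0.2762  0.0212] [ 0.5511 -0.2689  0.0193]
red 64 [0.4945 0.0625 0.0198] [0.49825 0.0684  0.0183 ]
539
-0.2 11 [ 0.5202 -0.1996  0.0487] 0.0119 0.0539
-0.18 10 [ 0.5139 -0.1796  0.0482] 0.0065 0.0547
-0.16 11 [ 0.5114 -0.1611  0.0487] 0.0061 0.0555
-0.14 9 [ 0.5129 -0.1405  0.0499] 0.0063 0.056
-0.12 9 [ 0.5183 -0.1193  0.0511] 0.006 0.0532
-0.1 12 [ 0.5239 -0.1002  0.0481] 0.0093 0.0509
-0.08 10 [ 0.5319 -0.0805  0.0506] 0.0093 0.0556
-0.06 10 [ 0.5371 -0.0602  0.0522] 0.0063 0.059
-0.04 11 [ 0.5403 -0.0393  0.0483] 0.0064 0.0508
-0.02 10 [ 0.5377 -0.0203  0.0503] 0.0063 0.0538
-0.0 13 [5.316e-01 4.000e-04 4.920e-02] 0.0117 0.0546
0.02 12 [0.5212 0.0211 0.0494] 0.0089 0.053
0.04 11 [0.5114 0.0386 0.0506] 0.0092 0.0564
-0.2 34 [ 0.5177 -0.2008  0.0464] 0.0137 0.0499
-0.18 29 [ 0.5111 -0.1802  0.0465] 0.0108 0.0505
-0.16 26 [ 0.5092 -0.1601  0.0461] 0.0086 0.0501
-0.14 20 [ 0.5111 -0.1399  0.0472] 0.0097 0.0504
-0.12 20 [ 0.5169 -0.1198  0.0473] 0.0126 0.0494
-0.1 13 [ 0.5249 -0.1011  0.0471] 0.0088 0.0489
-0.08 17 [ 0.5306 -0.0793  0.0472] 0.0105 0.0501
-0.06 18 [ 0.5357 -0.0602  0.0465] 0.0093 0.0492
-0.04 18 [ 0.5376 -0.0389  0.0461] 0.0105 0.0486
-0.02 22 [ 0.5358 -0.0201  0.0454] 0.011 0.0481
-0.0 24 [5.293e-01 5.000e-04 4.560e-02] 0.0136 0.0496
0.02 25 [0.5194 0.0194 0.0458] 0.015 0.0506
0.04 10 [0.5088 0.0367 0.0466] 0.0068 0.0478
```

View pics/side.png

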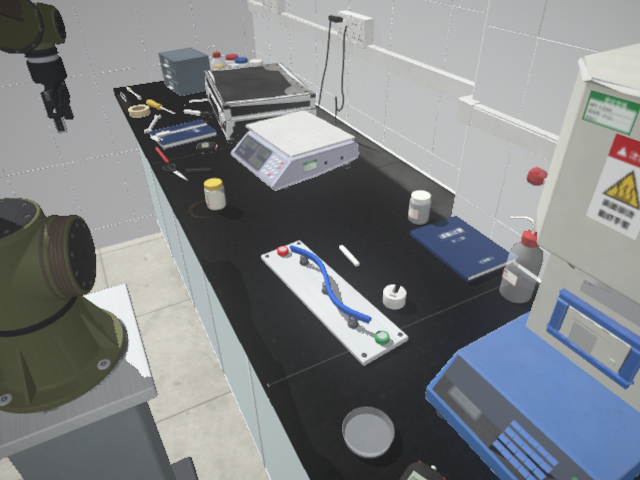

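```bash
cat > fit.py <<'E'
from m import *
import io,contextlib
with contextlib.redirect_stdout(io.StringIO()):
    P=[meas(d["W"],d["C"]) for d in (np.load("top.npz"),np.load("side.npz"))]
g=np.array([.5515,-.268]); r=np.array([.4993,.0692])
u=(r-g)/np.linalg.norm(r-g); n=np.array([-u[1],u[0]]); c=(g+r)/2   # n ~ -x
def sw(X): d=np.atleast_2d(X)[:,:2]-c; return d@u, d@n
from scipy.optimize import curve_fit
f=lambda s,A,k,w0,t,ph:A*np.sin(k*s+ph)+w0+t*s
E
python3 - <<'E'
from fit import *
print(np.linalg.norm(r-g),"u",u,"c",c)
for p in P+[np.vstack([P[0],P[1]])]:
    s,w=sw(p); po,_=curve_fit(f,s,w,[-.015,22,0,0,0]); print(po.round(4),(w-f(s,*po)).std().round(4),s.min(),s.max())
o=robot.get_obs(); R=Ro.from_rotvec(o["ee_rot"]).as_matrix(); print(R.round(3))
print("angle tool z vs u:",np.degrees(np.arctan2(np.cross(R[:2,2],u),R[:2,2]@u)))
E
```

```text
0.3412164708802903 u [-0.15298206  0.98822897] c [ 0.5254 -0.0994]
[-1.97000e-02  2.39165e+01 -1.00000e-04 -7.10000e-02 -3.11000e-02] 0.0025 -0.13940939024888163 0.1439534343730812
[-2.07000e-02  2.32554e+01  2.00000e-03 -5.62000e-02  2.17000e-02] 0.0027 -0.14284716396778885 0.14257365715271778
[-1.99000e-02  2.37673e+01  1.30000e-03 -6.95000e-02  8.70000e-03] 0.0029 -0.14284716396778885 0.1439534343730812
[[-0.    -0.974  0.227]
 [-0.001  0.227  0.974]
 [-1.     0.    -0.001]]
angle tool z vs u: 21.908002047805127<stdin>:6: DeprecationWarning: Arrays of 2-dimensional vectors are deprecated. Use arrays of 3-dimensional vectors instead. (deprecated in NumPy 2.0)
```

Request:
play_rows(
  commands=[
    [[-5.5,0,0],[0,0,0],0],
    [[-5.5,0,0],[0,0,0],0],
    [[-5.5,0,0],[0,0,0],0],
    [[-5.4,0,0],[0,0,0],0],
    [[0,0,0],[0,-0.6,-1.6],0],
  ],
  squeeze=20,
)

```text
time_s: 0.52
position: [0.1323, 0.5216, 0.2307]
ee_rot: [-1.327, 1.129, 1.327]
wrist_force: [0.6, -0.3, -0.6]
finger_gap: 0.301
```

Request:
play_rows(
  commands=[
    [[0,0,0],[0,-1.1,-3.2],0],
    [[0,0,0],[0,-1.1,-3.2],0],
    [[0,0,0],[0,-1.1,-3.2],0],
    [[0,0,0],[0,-1.1,-3.2],0],
    [[0,0,0],[0,-1.1,-3.2],0],
  ],
)

```text
time_s: 0.93
position: [0.2122, 0.3695, 0.231]
ee_rot: [-1.322, 1.133, 1.322]
wrist_force: [0.1, -1.2, -0.2]
finger_gap: 0.0
```

Request:
play_rows(
  commands=[
    [[0,0,0],[0,-1.1,-3.2],0],
    [[0,0,0],[0,-1.1,-3.2],0],
    [[0,0,0],[0,-1.1,-3.2],0],
    [[0,0,0],[0,-1.1,-3.2],0],
    [[0,0,0],[0,-1.1,-3.2],0],
  ],
)

```text
time_s: 1.35
position: [0.291, 0.2198, 0.2313]
ee_rot: [-1.322, 1.132, 1.321]
wrist_force: [0.6, 0.1, 0.9]
finger_gap: 0.002
```

Request:
play_rows(
  commands=[
    [[0,0,0],[0,-1.1,-3.2],0],
    [[0,0,0],[0,-1.1,-3.2],0],
    [[0,0,0],[0,-1.1,-3.2],0],
    [[0,0,0],[0,-1.1,-3.2],0],
    [[0,0,0],[0,-1.1,-3.2],0],
  ],
)

```text
time_s: 1.77
position: [0.3698, 0.0699, 0.2313]
ee_rot: [-1.321, 1.133, 1.321]
wrist_force: [0.7, 0.7, -0.1]
finger_gap: 0.002
```

Request:
play_rows(
  commands=[
    [[0,0,0],[0,-1.1,-3.2],0],
    [[0,0,0],[0,-1.1,-3.2],0],
    [[0,0,0],[0,-1.1,-3.2],0],
    [[0,0,0],[0,-1.1,-3.2],0],
    [[0,0,0],[0,-1.1,-3.2],0],
  ],
)

```text
time_s: 2.18
position: [0.4487, -0.0798, 0.2311]
ee_rot: [-1.321, 1.133, 1.321]
wrist_force: [0.3, 0.6, -0.0]
finger_gap: 0.0
```

```bash
python3 - <<'E'
from m import *
c=robot.read_camera("wrist"); cv2.imwrite("pics/w1.png",c["color"][...,::-1]); W=cloud(c); np.savez("w1.npz",W=W,C=c["color"])
p=meas(W,c["color"]); print(len(p),p.min(0),p.max(0)); from fit import sw; o=robot.get_obs(); print(o["position"],sw(o["position"]))
E
```

```text
green 220 [ 0.5471 -0.263   0.0242] [ 0.55685 -0.27085  0.0189 ]
red 249 [0.4986 0.0635 0.0218] [0.5034 0.0694 0.0184]
2235 [ 0.50805236 -0.23994818  0.04002628] [0.54741121 0.04050114 0.05287324]
[ 0.45054624 -0.08353811  0.23088526] (array([0.02712647]), array([0.07154607]))
```

View pics/w1.png

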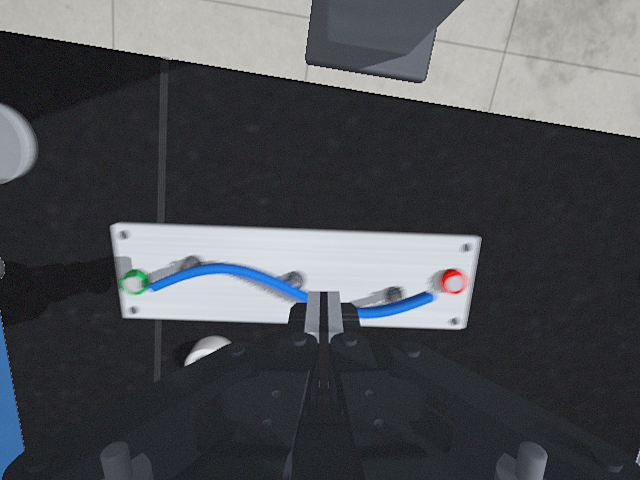

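The wrist view shows the whole strip. Its green end is at (150,288) and its red end at (432,296), partly hidden by the fingers.

```bash
cat >> fit.py <<'E'
d=np.load("w1.npz")
with contextlib.redirect_stdout(io.StringIO()): P.append(meas(d["W"],d["C"]))
E
python3 - <<'E'
from fit import *
T=np.arange(-.135,.14,.03); print(T.round(3))
def prof(p):
    s,w=sw(p); return [np.round(1e3*(w[abs(s-t)<.005].min()+w[abs(s-t)<.005].max())/2,1) if (abs(s-t)<.005).any() else np.nan for t in T],[np.round(1e3*np.median(w[abs(s-t)<.004]),1) for t in T]
for p in P:
    s,_=sw(p); a,b=prof(p); print(len(p),s.min().round(4),s.max().round(4)); print(*a); print(*b)
o=robot.get_obs();print(o["position"],o["wrist_force"],sw(o["position"]))
E
```

```text
[-0.135 -0.105 -0.075 -0.045 -0.015  0.015  0.045  0.075  0.105  0.135]
264 -0.1394 0.144
6.7 18.8 24.3 20.4 8.2 -6.0 -21.8 -24.0 -20.5 -9.1
8.0 18.9 24.1 21.0 7.2 -7.8 -19.9 -23.5 -19.6 -8.4
539 -0.1428 0.1426
7.8 20.5 26.3 22.0 9.6 -7.5 -18.6 -24.1 -17.1 -5.1
10.4 21.4 27.6 23.2 9.7 -4.6 -17.9 -21.0 -17.2 -4.8
2235 -0.1417 0.1402
4.9 16.8 22.7 18.4 6.9 -6.6 nan -26.1 -21.7 -9.9
5.3 17.2 23.6 20.1 8.6 -6.6 nan -24.6 -19.6 -8.3
[ 0.45054624 -0.08353811  0.23088526] [-0.33036502 -0.43234604 -1.21689867] (array([0.02712647]), array([0.07154607]))
  return _methods._mean(a, axis=axis, dtype=dtype,
  ret = ret.dtype.type(ret / rcount)
```

Request:
play_rows(
  commands=[
    [[0,0,0],[0.8,-0.65,-1.63],0],
    [[0,0,0],[1.5,-0.65,-1.63],0],
    [[0,0,0],[1.5,-0.65,-1.63],0],
    [[0,0,0],[1.5,-0.65,-1.63],0],
    [[0,0,0],[1.5,-0.65,-1.63],0],
  ],
)

```text
time_s: 2.65
position: [0.4931, -0.1544, 0.1623]
ee_rot: [-1.321, 1.133, 1.322]
wrist_force: [0.2, 0.2, 1.0]
finger_gap: 0.003
```

Request:
play_rows(
  commands=[
    [[0,0,0],[1.5,-0.65,-1.63],0],
    [[0,0,0],[1.5,-0.65,-1.63],0],
    [[0,0,0],[1.5,-0.65,-1.63],0],
    [[0,0,0],[1.5,-0.65,-1.63],0],
    [[0,0,0],[1.5,-0.65,-1.63],0],
  ],
)

```text
time_s: 3.07
position: [0.5377, -0.2299, 0.0871]
ee_rot: [-1.321, 1.133, 1.322]
wrist_force: [0.7, 0.7, -0.2]
finger_gap: 0.0
```

Request:
play_rows(
  commands=[
    [[0,0,0],[0.8,0,0],0],
    [[0,0,0],[0,0,0],0],
    [[0,0,0],[0,0,0],0],
    [[0,0,0],[0,0,0],0],
    [[0,0,0],[0,0,0],0],
  ],
)

```text
time_s: 3.48
position: [0.5377, -0.2288, 0.0814]
ee_rot: [-1.323, 1.132, 1.321]
wrist_force: [0.8, 0.0, 0.6]
finger_gap: 0.0
```

```bash
python3 - <<'E'
from fit import *
c=robot.read_camera("wrist"); cv2.imwrite("pics/w2.png",c["color"][...,::-1]); W=cloud(c); np.savez("w2.npz",W=W,C=c["color"])
p=meas(W,c["color"]); p=p[p[:,2]<.056]; s,w=sw(p); print(len(p),s.min(),s.max(),p[:,2].max())
for t in np.arange(-.145,.0,.01):
    k=abs(s-t)<.003
    if k.any(): print(round(t,3),(w[k].min()+w[k].max()).round(4)/2,np.median(w[k]).round(4),np.ptp(w[k]).round(4),p[k,2].max().round(4))
o=robot.get_obs(); print(o["position"],sw(o["position"]),o["wrist_force"],o["time_s"],Ro.from_rotvec(o["ee_rot"]).as_matrix().round(4))
E
```

```text
green 949 [ 0.5481 -0.2651  0.0239] [ 0.55595 -0.2671   0.0191 ]
  return _methods._mean(a, axis=axis, dtype=dtype,
  ret = um.true_divide(
Traceback (most recent call last):
  File "m.py", line 6, in meas
    m=m&(S>90)&box&(W[...,2]>.005)&(W[...,2]<.06); p=W[m]; print(n,len(p),np.median(p,0).round(4), (p.min(0)+p.max(0)).round(4)/2)
                                                                                                    ~~~~~^^^
ValueError: zero-size array to reduction operation minimum which has no identity
```

View pics/w2.png

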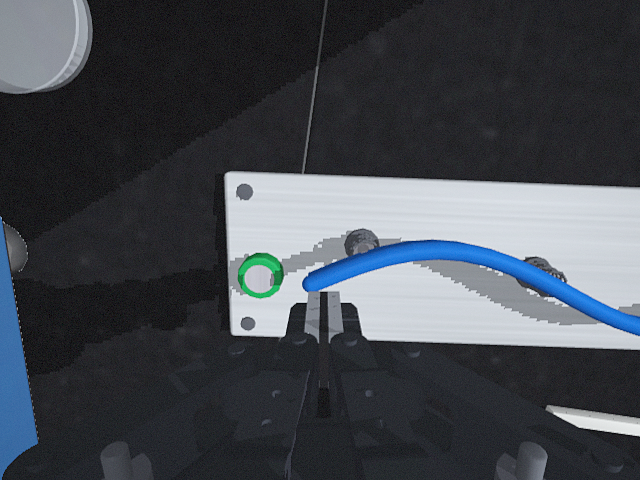

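The close wrist view shows the green disc at (261,275) and the strip's green end at (308,285). The shut fingertips are at (325,295), just inside that end.

```bash
python3 - <<'E' 2>/dev/null
from fit import *
d=np.load("w2.npz"); W,C=d["W"],d["C"]; C=C.copy(); 
h=cv2.cvtColor(C,cv2.COLOR_RGB2HSV).astype(int)
b=(h[...,0]>98)&(h[...,0]<125)&(h[...,1]>110)&(W[...,2]>.04)&(W[...,2]<.056)&(abs(W[...,0]-.525)<.06); p=W[b]
s,w=sw(p); print(len(p),s.min(),s.max(),p[:,2].max())
for t in np.arange(-.145,.02,.01):
    k=abs(s-t)<.003
    if k.any(): print(round(t,3),(w[k].min()+w[k].max()).round(4)/2,np.median(w[k]).round(4),np.ptp(w[k]).round(4),p[k,2].max().round(4))
o=robot.get_obs(); print(o["position"],sw(o["position"]),o["wrist_force"],o["time_s"],Ro.from_rotvec(o["ee_rot"]).as_matrix().round(4))
E
```

```text
6445 -0.14206768263210431 0.0474132818110753 0.05235173328136417
-0.145 0.0035 0.0037 0.0016 0.047
-0.135 0.0057 0.0066 0.0106 0.0518
-0.125 0.0093 0.0108 0.0125 0.0514
-0.115 0.0134 0.0148 0.0124 0.0516
-0.105 0.01685 0.0183 0.0112 0.0518
-0.095 0.01965 0.0212 0.0108 0.0515
-0.085 0.02175 0.0233 0.0103 0.0516
-0.075 0.02295 0.0239 0.0099 0.0515
-0.065 0.02285 0.0236 0.0097 0.0513
-0.055 0.0213 0.0224 0.0107 0.0514
-0.045 0.0191 0.0198 0.0115 0.0516
-0.035 0.01555 0.0165 0.0117 0.0515
-0.025 0.0118 0.0125 0.0124 0.0524
-0.015 0.00735 0.0075 0.0133 0.0513
-0.005 0.00205 0.0024 0.0134 0.0514
0.005 -0.00345 -0.0032 0.0138 0.0516
0.015 -0.00885 -0.0085 0.0129 0.0515
[ 0.53771975 -0.22887744  0.08129102] (array([-0.12983806]), array([0.007633])) [-0.20101505 -0.80293028  0.28545557] 3.5333 [[ 1.200e-03 -9.882e-01 -1.534e-01]
 [-6.000e-04 -1.534e-01  9.882e-01]
 [-1.000e+00 -1.100e-03 -8.000e-04]]
```

Request:
play_rows(
  commands=[
    [[0,0,0],[0.4,-0.15,-0.7],0],
    [[0,0,0],[0.7,0,0],0],
    [[0,0,0],[0.7,0,0],0],
    [[0,0,0],[0.5,0,0],0],
    [[0,0,0],[0.3,0,0],0],
  ],
)

```text
time_s: 3.95
position: [0.5396, -0.2357, 0.053]
ee_rot: [-1.32, 1.133, 1.323]
wrist_force: [-0.5, -0.3, 0.1]
finger_gap: 0.001
```

Request:
play_rows(
  commands=[
    [[0,0,0],[0.2,0,0],0],
    [[0,0,0],[0.1,0,0],0],
    [[0,0,0],[0,0,0],0],
    [[0,0,0],[0,0,0],0],
    [[0,0,0],[0,0,0],0],
  ],
)

```text
time_s: 4.37
position: [0.5402, -0.236, 0.0516]
ee_rot: [-1.322, 1.133, 1.321]
wrist_force: [-0.9, -0.4, -0.7]
finger_gap: 0.0
```

```bash
python3 - <<'E' 2>/dev/null
from fit import *
o=robot.get_obs(); print(o["position"],sw(o["position"]),o["wrist_force"],o["time_s"])
E
```

```text
[ 0.54018281 -0.23597355  0.05155405] (array([-0.13722744]), array([0.0062845])) [-0.899892   -0.40433841 -0.67415974] 4.3667
```

Request:
play_rows(
  commands=[
    [[0,0,0],[0.2,0,0],0],
    [[0,0,0],[0.2,0,0],0],
    [[0,0,0],[0.2,0,0],0],
    [[0,0,0],[0,0,0],0],
    [[0,0,0],[0,0,0],0],
  ],
)

```text
time_s: 4.78
position: [0.5402, -0.236, 0.0454]
ee_rot: [-1.322, 1.133, 1.321]
wrist_force: [1.4, -1.0, 3.0]
finger_gap: -0.002
```

Request:
play_rows(
  commands=[
    [[0,0,0],[0,0,0],0],
    [[0,0,0],[0,0,0],0],
    [[0,0,0],[0,0,0],0],
    [[0,0,0],[0,0,0],0],
    [[0,0,0],[0,0,0],0],
  ],
)

```text
time_s: 5.2
position: [0.5401, -0.236, 0.0454]
ee_rot: [-1.322, 1.133, 1.321]
wrist_force: [1.4, 0.4, 2.1]
finger_gap: -0.002
```

```bash
python3 - <<'E' 2>/dev/null
from fit import *
c=robot.read_camera("side"); cv2.imwrite("pics/s2.png",cv2.resize(c["color"][220:380,240:430,::-1],None,fx=4,fy=3.7)[:600,:800])
W=cloud(c); C=c["color"]; h=cv2.cvtColor(C,cv2.COLOR_RGB2HSV).astype(int); d=np.load("side.npz"); W0=d["W"]
b=(h[...,0]>98)&(h[...,0]<125)&(h[...,1]>110)&(W[...,2]>.02)&(W[...,2]<.06)&(abs(W[...,0]-.525)<.05)&(W[...,1]>-.2)&(W[...,1]<.06)
h0=cv2.cvtColor(d["C"],cv2.COLOR_RGB2HSV).astype(int)
b0=(h0[...,0]>98)&(h0[...,0]<125)&(h0[...,1]>110)&(W0[...,2]>.02)&(W0[...,2]<.06)&(abs(W0[...,0]-.525)<.05)&(W0[...,1]>-.2)&(W0[...,1]<.06)
print(b.sum(),b0.sum(),np.percentile(W[b][:,2],[50,90,98]),np.percentile(W0[b0][:,2],[50,90,98]))
o=robot.get_obs(); print(o["position"],sw(o["position"]),o["wrist_force"],o["time_s"])
E
```

```text
463 460 [0.04209351 0.04405543 0.04502927] [0.0464856  0.04870168 0.04959278]
[ 0.54011467 -0.2359868   0.04538456] (array([-0.13723011]), array([0.00635387])) [ 2.42012763 -0.4326614   2.838021  ] 5.25
```

View pics/s2.png

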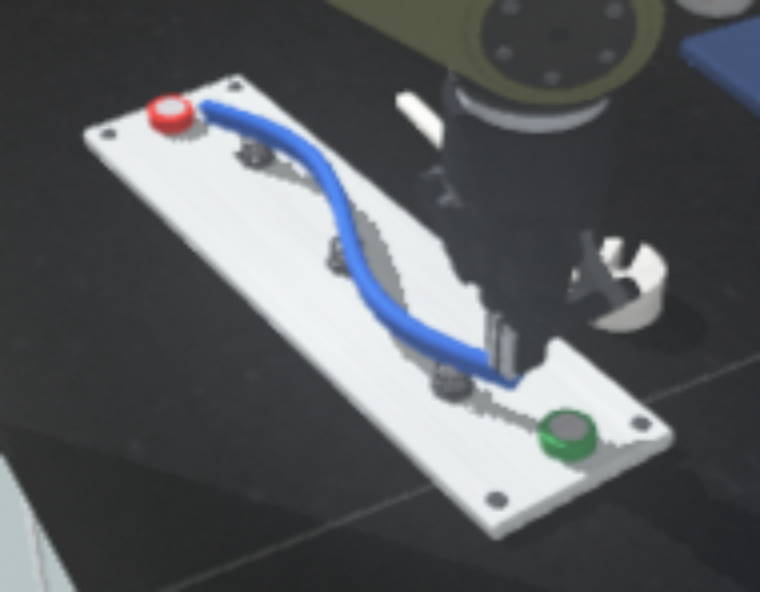

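Request:
play_rows(
  commands=[
    [[0,0,0],[0,-0.1,-0.2],0],
    [[0,0,0],[0,0.14,0.4],0],
    [[0,0,0],[0,0.14,0.4],0],
    [[0,0,0],[0,0.14,0.4],0],
    [[0,0,0],[0,0.15,0.4],0],
  ],
)

```text
time_s: 5.67
position: [0.533, -0.2224, 0.0453]
ee_rot: [-1.322, 1.133, 1.321]
wrist_force: [1.3, -1.7, 3.3]
finger_gap: 0.003
```

Request:
play_rows(
  commands=[
    [[0,0,0],[0,0.18,0.4],0],
    [[0,0,0],[0,0.17,0.4],0],
    [[0,0,0],[0,0.15,0.4],0],
    [[0,0,0],[0,0.14,0.4],0],
    [[0,0,0],[0,0.13,0.4],0],
  ],
)

```text
time_s: 6.08
position: [0.5224, -0.2039, 0.0453]
ee_rot: [-1.321, 1.133, 1.321]
wrist_force: [1.1, -0.7, 1.3]
finger_gap: 0.001
```

```bash
cat > st.py <<'E'
from fit import *
o=robot.get_obs(); print(o["position"].round(4),np.round(sw(o["position"]),4).T,o["wrist_force"].round(1),o["time_s"],o["ee_rot"].round(3))
E
python3 st.py
```

```text
[ 0.5224 -0.2039  0.0453] [[-0.1028  0.019 ]] [ 1.1 -0.7  1.3] 6.0833 [-1.321  1.133  1.321]
```

Request:
play_rows(
  commands=[
    [[0,0,0],[0,0.12,0.4],0],
    [[0,0,0],[0,0.11,0.4],0],
    [[0,0,0],[0,0.08,0.4],0],
    [[0,0,0],[0,0.07,0.4],0],
    [[0,0,0],[0,0.05,0.4],0],
  ],
)

```text
time_s: 6.5
position: [0.5151, -0.1847, 0.0453]
ee_rot: [-1.321, 1.133, 1.321]
wrist_force: [-0.2, -2.2, 3.5]
finger_gap: -0.001
```

Request:
play_rows(
  commands=[
    [[0,0,0],[0,0.04,0.4],0],
    [[0,0,0],[0,0.02,0.4],0],
    [[0,0,0],[0,0,0.4],0],
    [[0,0,0],[0,-0.02,0.4],0],
    [[0,0,0],[0,-0.04,0.4],0],
  ],
)

```text
time_s: 6.92
position: [0.5122, -0.165, 0.0453]
ee_rot: [-1.321, 1.133, 1.321]
wrist_force: [0.2, -2.0, 2.4]
finger_gap: 0.0
```

Request:
play_rows(
  commands=[
    [[0,0,0],[0,-0.05,0.4],0],
    [[0,0,0],[0,-0.07,0.4],0],
    [[0,0,0],[0,-0.08,0.4],0],
    [[0,0,0],[0,-0.1,0.4],0],
    [[0,0,0],[0,-0.12,0.4],0],
  ],
)

```text
time_s: 7.33
position: [0.5133, -0.1445, 0.0453]
ee_rot: [-1.321, 1.133, 1.321]
wrist_force: [0.2, -1.2, 3.0]
finger_gap: 0.004
```

Request:
play_rows(
  commands=[
    [[0,0,0],[0,-0.13,0.4],0],
    [[0,0,0],[0,-0.15,0.4],0],
    [[0,0,0],[0,-0.16,0.4],0],
    [[0,0,0],[0,-0.17,0.4],0],
    [[0,0,0],[0,-0.18,0.4],0],
  ],
)

```text
time_s: 7.75
position: [0.5182, -0.1235, 0.0453]
ee_rot: [-1.321, 1.133, 1.321]
wrist_force: [-0.4, -1.9, 3.0]
finger_gap: -0.001
```

Request:
play_rows(
  commands=[
    [[0,0,0],[0,-0.19,0.4],0],
    [[0,0,0],[0,-0.2,0.4],0],
    [[0,0,0],[0,-0.2,0.4],0],
    [[0,0,0],[0,-0.21,0.4],0],
    [[0,0,0],[0,-0.21,0.4],0],
  ],
)

```text
time_s: 8.17
position: [0.5251, -0.1022, 0.0453]
ee_rot: [-1.321, 1.133, 1.321]
wrist_force: [-0.7, -2.3, 3.1]
finger_gap: 0.001
```

```bash
cat st.py > st2.py; cat >> st2.py <<'E'
c=robot.read_camera("wrist"); C=c["color"]; W=cloud(c); cv2.imwrite("pics/w3.png",C[...,::-1])
h=cv2.cvtColor(C,cv2.COLOR_RGB2HSV).astype(int)
b=(h[...,0]>98)&(h[...,0]<125)&(h[...,1]>110)&(W[...,2]>.035)&(W[...,2]<.056)&(abs(W[...,0]-.525)<.06); p=W[b]
s,w=sw(p); print(len(p),s.min(),s.max(),np.percentile(p[:,2],98))
for t in np.arange(-.145,.146,.01):
    k=abs(s-t)<.003
    if k.any(): print(round(t,3),(w[k].min()+w[k].max()).round(4)/2,np.median(w[k]).round(4),np.ptp(w[k]).round(4))
E
python3 st2.py
```

```text
[ 0.5251 -0.1022  0.0453] [[-0.0028  0.0007]] [-0.7 -2.3  3.1] 8.1667 [-1.321  1.133  1.321]
13104 -0.14051924833552243 0.14180980442305077 0.04636426240593588
-0.135 0.00455 0.0048 0.0115
-0.125 0.0085 0.0088 0.0116
-0.115 0.0125 0.0132 0.0119
-0.105 0.01635 0.0167 0.0115
-0.095 0.0193 0.0203 0.011
-0.085 0.0215 0.0224 0.0105
-0.075 0.0226 0.0236 0.0101
-0.065 0.0227 0.0239 0.01
-0.055 0.0217 0.0231 0.0104
-0.045 0.01955 0.0209 0.0109
-0.035 0.0166 0.0179 0.0116
-0.025 0.01255 0.014 0.0128
-0.015 0.0083 0.0094 0.0123
-0.005 0.00825 0.0079 0.0048
0.005 0.00365 0.0021 0.0064
0.015 -0.0082 -0.0062 0.0134
0.025 -0.01285 -0.0114 0.0128
0.035 -0.01415 -0.0142 0.0062
0.045 -0.0186 -0.0178 0.0064
0.055 -0.02255 -0.0214 0.0093
0.065 -0.02545 -0.0234 0.0104
0.075 -0.0256 -0.0239 0.0096
0.085 -0.0249 -0.0233 0.0097
0.095 -0.02345 -0.0214 0.0105
0.105 -0.02075 -0.0187 0.0112
0.115 -0.0174 -0.0155 0.011
0.125 -0.0138 -0.0116 0.0112
0.135 -0.0091 -0.0073 0.0124
```

Request:
play_rows(
  commands=[
    [[0,0,0],[0,-0.21,0.4],0],
    [[0,0,0],[0,-0.21,0.4],0],
    [[0,0,0],[0,-0.21,0.4],0],
    [[0,0,0],[0,-0.21,0.4],0],
    [[0,0,0],[0,-0.21,0.4],0],
  ],
)

```text
time_s: 8.63
position: [0.5325, -0.0809, 0.0453]
ee_rot: [-1.321, 1.133, 1.321]
wrist_force: [-0.1, -0.6, 2.3]
finger_gap: 0.001
```

Request:
play_rows(
  commands=[
    [[0,0,0],[0,-0.19,0.4],0],
    [[0,0,0],[0,-0.18,0.4],0],
    [[0,0,0],[0,-0.16,0.4],0],
    [[0,0,0],[0,-0.15,0.4],0],
    [[0,0,0],[0,-0.14,0.4],0],
  ],
)

```text
time_s: 9.05
position: [0.5375, -0.0599, 0.0453]
ee_rot: [-1.321, 1.133, 1.321]
wrist_force: [-1.4, -1.0, 2.8]
finger_gap: 0.001
```

Request:
play_rows(
  commands=[
    [[0,0,0],[0,-0.13,0.4],0],
    [[0,0,0],[0,-0.12,0.4],0],
    [[0,0,0],[0,-0.1,0.4],0],
    [[0,0,0],[0,-0.08,0.4],0],
    [[0,0,0],[0,-0.07,0.4],0],
  ],
)

```text
time_s: 9.47
position: [0.5393, -0.0394, 0.0453]
ee_rot: [-1.321, 1.133, 1.321]
wrist_force: [0.4, -2.8, 2.2]
finger_gap: -0.003
```

Request:
play_rows(
  commands=[
    [[0,0,0],[0,-0.06,0.4],0],
    [[0,0,0],[0,-0.05,0.4],0],
    [[0,0,0],[0,-0.04,0.4],0],
    [[0,0,0],[0,-0.02,0.4],0],
    [[0,0,0],[0,-0.01,0.4],0],
  ],
)

```text
time_s: 9.88
position: [0.5379, -0.0193, 0.0453]
ee_rot: [-1.321, 1.133, 1.321]
wrist_force: [0.5, -2.6, 3.1]
finger_gap: 0.001
```

Request:
play_rows(
  commands=[
    [[0,0,0],[0,0.01,0.4],0],
    [[0,0,0],[0,0.04,0.4],0],
    [[0,0,0],[0,0.05,0.4],0],
    [[0,0,0],[0,0.08,0.4],0],
    [[0,0,0],[0,0.1,0.4],0],
  ],
)

```text
time_s: 10.3
position: [0.532, 0.0, 0.0453]
ee_rot: [-1.321, 1.133, 1.321]
wrist_force: [0.4, -2.2, 1.8]
finger_gap: 0.002
```

```bash
python3 st2.py | head -3; python3 st2.py | tail -6
```

```text
[0.532  0.     0.0453] [[ 0.0972 -0.0218]] [ 0.4 -2.2  1.8] 10.3 [-1.321  1.133  1.321]
9388 -0.04387443692757843 0.14701675569041922 0.046405271098951546
-0.045 0.02205 0.0221 0.0
0.085 -0.01935 -0.0214 0.0073
0.105 -0.0158 -0.0174 0.0076
0.115 -0.0182 -0.0166 0.0115
0.125 -0.01435 -0.0128 0.0119
0.135 -0.0102 -0.0085 0.0122
0.145 -0.0071 -0.0061 0.0093
```

Request:
play_rows(
  commands=[
    [[0,0,0],[0,0.1,0.4],0],
    [[0,0,0],[0,0.11,0.4],0],
    [[0,0,0],[0,0.12,0.4],0],
    [[0,0,0],[0,0.13,0.4],0],
    [[0,0,0],[0,0.14,0.4],0],
  ],
)

```text
time_s: 10.82
position: [0.523, 0.0188, 0.0453]
ee_rot: [-1.321, 1.133, 1.321]
wrist_force: [0.3, -2.1, 1.9]
finger_gap: 0.001
```

Request:
play_rows(
  commands=[
    [[0,0,0],[0,0.15,0.4],0],
    [[0,0,0],[0,0.16,0.4],0],
    [[0,0,0],[0,0.16,0.4],0],
    [[0,0,0],[0,0.16,0.4],0],
    [[0,0,0],[0,0.16,0.4],0],
  ],
)

```text
time_s: 11.23
position: [0.5121, 0.0374, 0.0453]
ee_rot: [-1.321, 1.133, 1.321]
wrist_force: [0.8, -1.8, 3.3]
finger_gap: -0.001
```

```bash
python3 st2.py | head -3; python3 st2.py|tail -3; python3 - <<'E'
from m import *
c=robot.read_camera("side"); C=c["color"]; cv2.imwrite("pics/s3.png",cv2.resize(C[200:350,230:430,::-1],None,fx=4,fy=4))
w=cv2.imread("pics/w3.png"); cv2.imwrite("pics/w3c.png",cv2.resize(w[200:350,220:420],None,fx=4,fy=4))
E
```

```text
[0.5121 0.0374 0.0453] [[ 0.1372 -0.0078]] [ 0.8 -1.8  3.3] 11.2333 [-1.321  1.133  1.321]
7124 -0.01179887576609178 0.14689398111935167 0.04642003904459412
-0.005 0.00335 0.0053 0.0115
0.125 -0.00215 -0.0021 0.0007
0.135 0.0017 0.0017 0.0
0.145 -0.0041 -0.0045 0.0047
```

View pics/w3c.png

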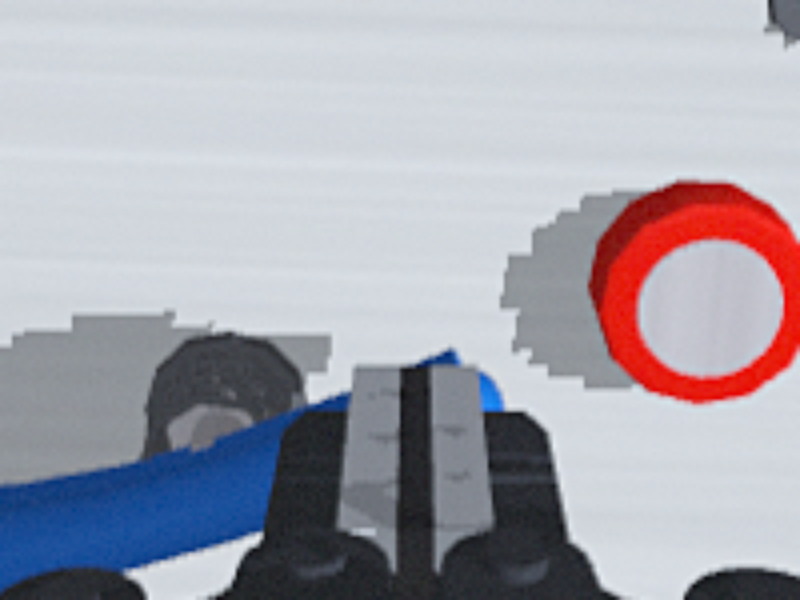

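View pics/s3.png

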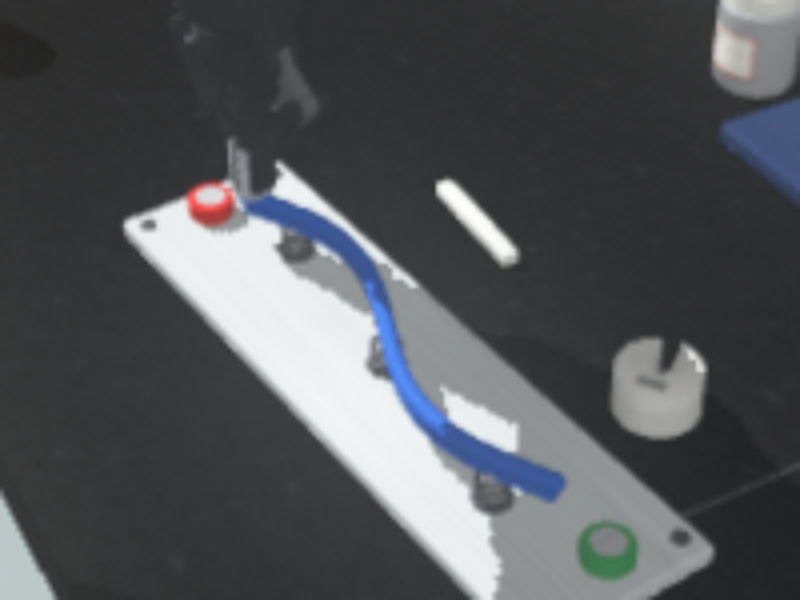

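The wrist crop shows the crest end near (470,388). The fingertip midline is at column 412, so about 7 mm of crest is left. The red disc, centred at (700,300), is clear and the strip is still pressed. I'll go 4 mm further.

Request:
play_rows(
  commands=[
    [[0,0,0],[0,0.08,0.2],0],
    [[0,0,0],[0,0.08,0.2],0],
    [[0,0,0],[0,0,0],0],
    [[0,0,0],[0,0,0],0],
    [[0,0,0],[0,0,0],0],
  ],
)

```text
time_s: 11.8
position: [0.51, 0.0408, 0.0452]
ee_rot: [-1.321, 1.133, 1.322]
wrist_force: [-0.5, 0.9, 2.3]
finger_gap: 0.003
```

```bash
python3 st2.py | head -3;  python3 - <<'E'
from m import *
w=cv2.imread("pics/w3.png"); cv2.imwrite("pics/w4c.png",cv2.resize(w[200:350,220:420],None,fx=4,fy=4))
c=robot.read_camera("side"); C=c["color"];W=cloud(c); h=cv2.cvtColor(C,cv2.COLOR_RGB2HSV).astype(int)
b=(h[...,0]>98)&(h[...,0]<125)&(h[...,1]>110)&(W[...,2]>.02)&(W[...,2]<.06)&(abs(W[...,0]-.525)<.05)&(W[...,1]>-.2)&(W[...,1]<.06)
print(np.percentile(W[b][:,2],[50,90,98])); meas(W,C)
E
```

```text
[0.51   0.0408 0.0452] [[ 0.1409 -0.0062]] [-0.5  0.9  2.3] 11.8 [-1.321  1.133  1.322]
7066 -0.008536529784771402 0.15103376879148386 0.04641015856087349
-0.005 0.0021 0.0059 0.0115
[0.04193664 0.04403051 0.04489282]
green 85 [ 0.5462 -0.2757  0.021 ] [ 0.55065 -0.2685   0.01865]
red 65 [0.4951 0.0618 0.0202] [0.4982  0.06155 0.02855]
```

View pics/w4c.png

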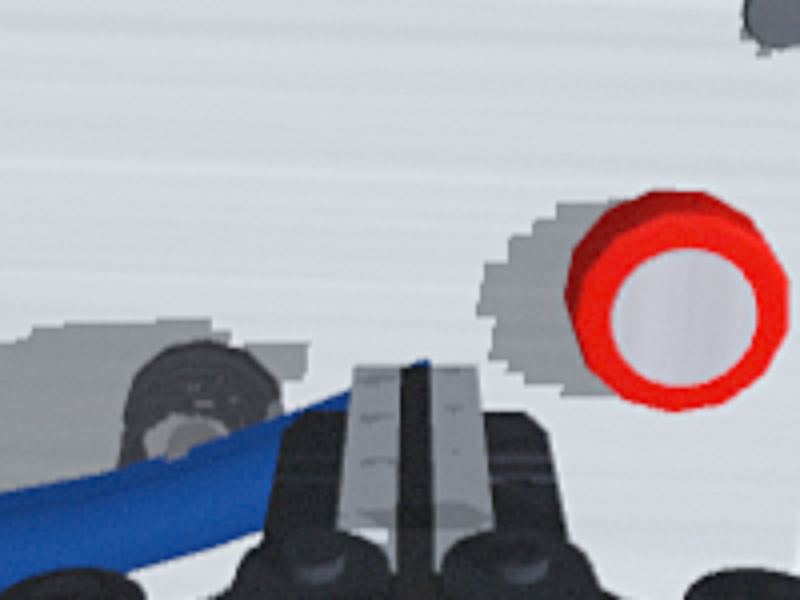

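The tip is now just under the fingertips: the strip's near corner is at (430,360), about 3 mm past the midline. The strip is still pressed about 4.7 mm and the discs haven't moved, so I'm handing in.

```bash
python3 -c "
from station import robot; print(robot.job_done())"
```

```text
the job is handed in; nothing more can be done
None
```

I ran the shut fingertips along the whole crest from the green-disc end to the red-disc end in one unbroken pass, and handed in at about 12 s. They are still resting on the red-disc end.

- **Press:** the fingertips stayed at about 45.3 mm height throughout, which presses the strip about 4.7 mm against its 12 mm stop. The side camera showed the strip about 4.6 mm lower, and the wrist force was about 2–3 N with roughly ±1 N of noise.
- **Coverage:** the run started about 1–3 mm inside the green end and finished about 3 mm inside the red end, judged from the close wrist pictures.
- **Disagreement:** the camera views differed by 2–4 mm on the strip's sideways position and by 5–9 mm on its red end. I went by the close wrist picture there and moved 4 mm further before stopping.
- **Discs:** the green disc reads within 1 mm of where it began. The gripper partly hides the red disc; its median reading is within 1 mm, but its outline reading was off and does not count as a check.
- **Other items:** I didn't re-measure the other loose items. The arm's only contact was with the strip.

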